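Lock the slate hold-down bar with a snap hook

TASK

Swing the blue hold-down bar fully down over the slate blank so that the steel hoop stands up through its slot. Then take the snap hook from its wooden rack and press its sprung gate down onto the top of the hoop, without ramming it, until the hoop is inside the hook and the gate snaps shut behind it; let go so that the hook hangs on the hoop. Leave everything else on the bench where it is.

Things in the scene. Friction and masses are not known exactly. Their poses are not given: they have to be found in the camera images.
- bar (a joint): angle of the blue steel hold-down bar about its hinge (rad): 0 = level, fully down on the slate blank; grows as its near end swings up. Stiff hinge, stays where it is left (about 4 N at the ball moves it). Bar 52 mm wide, 6 mm thick, slot 24 mm wide along its middle for the hoop
- bar_hinge (a point): point on the bar's hinge axis, at the fixture's end far from the robot, 41 mm above the bench. Axes of the fixture: x runs from hoop to hinge (the hoop's centre line is 215 mm away at -x), y is the hinge axis, z up
- bar_ball (a point): centre of the black ball handle (32 mm diameter) on a 12 mm stem near the bar's free end; 307 mm from the hinge along the bar and 40 mm above the bar's middle plane. Axes of the bar, y along the hinge axis. Can be pinched from above across y and led down an arc about the hinge; at bar = 0 its centre is 81 mm above the bench
- hoop_axis (a point): point on the upright centre line of the steel hoop, level with the lowered bar's upper face (44 mm above the bench). Axes of the fixture: x along the hoop's top rod. Hoop: upside-down U of 10 mm round rod in the x-z plane, 70 mm wide outside, top rod straight for 40 mm. Its top rod's centre is 78 to 104 mm above this point, different each time and not reported: feel for it. It stands firm
- gate_end (a point): centre of the round free end of the hook's brass gate, 52 mm from its pivot, axes of the gate. Shut, it is 5 mm above the hook's origin (in z) and 6 mm from it towards the nose (y); pushed inward it swings up towards the spine, as far as 1.15 rad. Return spring: 0.105 N m when shut, plus 0.30 N m per rad, so a push of up to about 11 N, partly sideways at the end, gets the hoop's rod past it; then the force drops away
- hook_tab (a point): centre of the hook's orange grip tab, 14 mm thick (x), 34 mm long (y), 30 mm high (z), on top of the spine; the hook stands upright in its rack, gate underneath. Axes of the hook: x across its thickness (10 mm rod), y from the gate's pivot to the nose, z up. Fingers that grip the tab's upper half stay clear of the hoop; the spine's underside, where the hoop's rod comes up hard, is 21 mm below this centre
- hook_mouth (a point): point on the shut gate's centre line, 74 mm straight below the tab's centre, axes of the hook. The gate (8 mm rod along y) has its pivot at y = -46 mm from here and the centre of its round end at y = +6 mm; the fixed nose begins at y = +11 mm. The hoop's rod must cross along hook x and press the gate at y between -6 and +4 mm
- hook_loop (a point): centre of the hook's inner opening over the mouth, 47 mm below the tab's centre, axes of the hook. From first touch on the gate the hoop's rod must go in about 46 mm (40 near the nose to 51 near the pivot) before the gate's end slips past it and springs shut; at 58 mm it meets the spine. The spine has a shallow V notch over the mouth, so the hook hangs upright there
- hook: the whole steel snap hook, 110 mm long (y), 94 mm high with its tab, 0.2 to 0.31 kg; origin at its underside, 79 mm below the tab's centre, axes as for hook_tab
- fixture: the fixed plywood fixture 370 x 130 x 14 mm with the slate blank, the hinge, the bar and the hoop; origin on the bench below the hoop's centre line; axes x towards the hinge, z up
- rack: wooden hook rack 150 x 70 mm, 40 mm high, fixed; the hook stands in its slots, which run along the rack's x, 13 mm wide and 28 mm deep; origin centre of its underside
- chisel_block: dark wooden block 140 x 80 x 50 mm with four chisels standing in it, up to 130 mm high, fixed bystander; it and the hook rack may have changed sides
- inkstone: finished carved inkstone, dark slate slab about 150 x 120 x 22 mm, loose bystander; origin centre of its underside
- water: green drinks bottle 62 mm diameter, 190 mm tall, loose bystander; origin centre of its underside
- offcut: grey slate offcut 110 x 70 x 30 mm, loose bystander; origin centre of its underside
- mallet: hammer lying on the bench, loose bystander
- dust_brush: hand brush lying on the bench, loose bystander
- grit_wheel: brick-red grinding wheel 100 mm diameter, 22 mm thick, lying flat, loose bystander; origin centre of its underside
- cup: white ceramic cup 72 mm diameter, 80 mm tall, loose bystander; origin centre of its underside
Not all that is in view belongs to the job. What is shaped like the hook but pink is not meant.

How it is judged:
On the way, in this order (a step that is already met when the one before it is completed fails the run):
1. the hold-down bar is fully down (within 0.06 rad) (value of joint bar below 0.06 rad), for 0.2 s.
2. with the bar down, the hook's gate is pressed open on the hoop (gate end moved in over 15 mm, hook over the hoop within 25 mm, touching it) (value of joint bar below 0.06 rad and z of gate_end in the frame of hook above 0.02 m and horizontal distance between hook_loop and hoop_axis below 0.025 m and contact force between hook and fixture above 0.5 N), for 0.05 s.
3. the gate has snapped shut (its end within 4 mm of its shut place) with the hook round the hoop's top rod (value of joint bar below 0.06 rad and z of gate_end in the frame of hook below 0.009 m and horizontal distance between hook_loop and hoop_axis below 0.03 m and height (world z) of hook_loop between 0.084 and 0.15 m), for 0.1 s.
At the end, for the whole second after the job is handed in: The bar is down (within 0.06 rad), the gate is shut (its end within 4 mm of its shut place) and the hook hangs on the hoop, at most swaying a little (under 0.1 m/s and 1.5 rad/s): the centre of its opening is within 60 mm horizontally of the hoop's centre line and 60 to 150 mm above the bench (value of joint bar below 0.06 rad and z of gate_end in the frame of hook below 0.009 m and horizontal distance between hook_loop and hoop_axis below 0.06 m and height (world z) of hook_loop between 0.06 and 0.15 m and linear speed of hook below 0.1 m/s and angular speed of hook below 1.5 rad/s); the robot touches nothing.
It fails at once if the hook is rammed onto the hoop or the fixture (over 45 N) (contact force between hook and fixture above 45 N).
It fails at once if a bystander is shifted by more than 20 mm (distance of any of inkstone, water, offcut, mallet, dust_brush, grit_wheel, cup from where it was at the start of the episode above 0.02 m).
It also fails if it takes over 72 s, if anything falls off the work surface, if the arm or the gripper's body presses on something with over 40 N, if the wrist force passes 120 N, or if a joint passes its speed limit or range.

ROBOT

A 6-joint arm with a two-finger parallel gripper is mounted at the origin on the work surface. World frame = base frame: x ahead of the robot, y to its left, z up, the work surface at z = 0. Lengths are in m, angles in rad, forces in N, time in s.
With the tool pointing down it reaches from about 0.275 to 0.975 m from the base axis. Payload 8.4 kg.
Tool frame: the origin (TCP) lies at the very end of the fingers, on their centre line; the grasp point (between the pads) lies 19 mm behind it; z points along the fingers, y is the line along which they close (so a half turn about z gives the same grasp; the last joint's range is limited). The gripper opens to 92 mm and grips with 3 to 60 N. Pads are 20 mm wide; open, the fingers measure 128 mm over their backs; the gripper's body (75 mm by 189 mm) begins 69 mm behind the grasp point.
Start: joints at [1.181, 0.353, 1.633, -0, 1.155, -0.002], TCP at [0.236, 0.579, 0.215] pointing down, gripper open.
Joint ranges: [-2.63, 2.63], [-0.92, 2.1], [0.06, 2.66], [-1.3, 4.44], [0, 2.69], [-3.02, 3.02]. Speed limits (rad/s): [2.22, 2.22, 2.79, 3.14, 3.14, 3.14].

INTERFACE

Orientations are given as a unit quaternion [x, y, z, w].
In Python, from workcell import manip, viewer gives the robot as it stands.
- The arm moves only by the tool apply_moves, never from a script. Its argument "series" is text: rows parted by semicolons, each of 5 numbers parted by spaces: the shift along the world's x, y, z in m, then the turn about the world's z in degrees, then the closure, from -1 (fully open) to 1 (shut). A call has 1 to 5 rows; each row is the pose to reach, as a shift and turn from the pose commanded when the call began; what a row does not reach only later rows make up. A row lasts 1/10 s, in which the tool goes at most 50 mm and 8.59 degrees, less where a joint would pass 70% of its speed; a pose out of reach is approached as far as the arm can. A call with a gripper value outside its range is refused whole. The fingers move at their own pace and stop on an object; the grip force is fixed at half the most. Time passes only in rows, so rows that repeat a pose let the fingers close. It gives the time, the measured TCP pose, the force, the opening and the grip force at its end, in the units of the state.
- manip.read_state(): the state, without advancing time (a new reading comes with each control period).
- viewer.capture(name): name is "scene" or "top" or "wrist"; returns a dict with "img" (384x512x3 uint8, red, green, blue), "fx", "fy", "cx", "cy" (pixels), "xyz" and "orientation" of the camera in the world; the wrist camera has in their place "T_tool_cam" (4x4, takes a point from camera to tool coordinates, whose origin is the TCP and whose axes are the flange's). Camera axes: x right, y down, z forward; pixel columns grow to the right and rows downward; lengths in m; the calibration is good to about 2 mm. A picture is of the moment at which its call begins: read the wrist's pose just before it. There is no depth.
- manip.close_job(): hands the job in; it is judged then, once.
The state is a dict: "time": time; "qpos": joint angles; "qvel": joint speeds; "effort": joint torques, N m; "ee_pos": TCP position; "ee_rot": TCP orientation; "ft_force": force on the tool from outside, world axes, zero at the start; "moment": the same for the moment, N m; "grip_width": finger opening in m; "gripper_force": force on a finger pad.
Only numpy, scipy, OpenCV 4.12 (cv2) and the standard library are available. Lean on these libraries where they do the work, as an engineer would, in place of code of your own. Each camera call takes 0.05 s, during which the arm holds its last target. There are 200 camera calls.

## Working session

There is one attempt and no reset: what is moved stays moved. The work goes in short steps, Python scripts to look and compute and a tool call to move; the robot and the scene stay as the last step left them, time stands still between calls to the robot, and variables do not carry over. Pictures are saved under pics/ and viewed, at most 10 in all, crops included, and the job is handed in when it is done.

Besides the shell and the picture viewer there is one more tool, called after "Emit:" in YAML: its name, and indented under it one key for each argument. apply_moves: Moves the arm, as the interface text tells. Its arguments: {"type":"object","properties":{"series":{"type":"string"}},"required":["series"]}

```bash
mkdir -p pics
cat > h.py <<'E'
import numpy as np, cv2
from scipy.spatial.transform import Rotation as R
from workcell import manip, viewer
def cap(n,f=None):
    s=manip.read_state(); c=viewer.capture(n)
    if n=="wrist":
        T=np.eye(4);T[:3,:3]=R.from_quat(s["ee_rot"]).as_matrix();T[:3,3]=s["ee_pos"]
        T=T@np.array(c["T_tool_cam"])
        c["Rm"]=T[:3,:3];c["p"]=T[:3,3]
    else:
        c["Rm"]=R.from_quat(c["orientation"]).as_matrix();c["p"]=np.array(c["xyz"])
    if f: cv2.imwrite(f"pics/{f}.png",cv2.cvtColor(c["img"],cv2.COLOR_RGB2BGR))
    return c
def ray(c,u,v):
    d=c["Rm"]@np.array([(u-c["cx"])/c["fx"],(v-c["cy"])/c["fy"],1]);return c["p"],d/np.linalg.norm(d)
def onz(c,u,v,z):
    p,d=ray(c,u,v);return p+d*(z-p[2])/d[2]
def tri(c1,a,c2,b):
    p,d=ray(c1,*a);q,e=ray(c2,*b)
    t=np.linalg.lstsq(np.c_[d,-e],q-p,rcond=None)[0]
    A=p+t[0]*d;B=q+t[1]*e;return (A+B)/2,np.linalg.norm(A-B)
def proj(c,X):
    x=c["Rm"].T@(np.array(X)-c["p"]);return np.array([c["fx"]*x[0]/x[2]+c["cx"],c["fy"]*x[1]/x[2]+c["cy"]])
def blobs(c,lo,hi,amin=20):
    m=cv2.inRange(cv2.cvtColor(c["img"],cv2.COLOR_RGB2HSV),np.array(lo),np.array(hi))
    n,l,st,ce=cv2.connectedComponentsWithStats(m)
    return [(st[i].tolist(),ce[i].round(1).tolist()) for i in range(1,n) if st[i][4]>=amin],l
E
python3 - <<'E'
from h import *
a=cap("scene","scene");b=cap("top","top")
for n,c in(("s",a),("t",b)):
    print(n,c["fx"],c["p"].round(3),c["Rm"].round(3).tolist())
    print("orange",blobs(c,(5,150,120),(22,255,255))[0])
    print("blue",blobs(c,(98,110,50),(125,255,255))[0])
cv2.imwrite("pics/both.png",cv2.cvtColor(np.vstack([a["img"],b["img"]]),cv2.COLOR_RGB2BGR))
E
```

```text
s 359.6340639110579 [ 1.021 -0.777  0.704] [[0.853, 0.273, -0.444], [0.521, -0.481, 0.705], [-0.021, -0.833, -0.553]]
orange [([175, 197, 8, 15, 96], [178.4, 204.0]), ([92, 227, 17, 13, 168], [99.8, 233.4]), ([155, 235, 13, 16, 113], [161.3, 242.0]), ([159, 256, 10, 12, 30], [163.4, 261.2]), ([174, 259, 8, 8, 26], [177.6, 262.2]), ([148, 263, 13, 14, 100], [155.3, 268.1]), ([177, 268, 14, 13, 56], [184.2, 275.2]), ([164, 281, 13, 7, 50], [169.8, 283.8])]
blue [([142, 88, 21, 24, 274], [154.1, 98.3]), ([16, 103, 59, 55, 2135], [46.0, 128.8]), ([240, 149, 53, 50, 535], [264.4, 171.7]), ([0, 164, 15, 40, 327], [4.7, 187.5]), ([288, 192, 41, 41, 554], [308.0, 212.4]), ([0, 351, 52, 33, 1035], [19.0, 371.3])]
t 402.16416777591826 [ 0.368 -0.016  1.716] [[-0.001, -0.995, 0.103], [-1.0, 0.003, 0.018], [-0.018, -0.103, -0.994]]
orange [([109, 172, 10, 10, 31], [113.4, 177.0]), ([113, 178, 11, 9, 26], [118.6, 183.4]), ([124, 180, 21, 9, 79], [133.8, 183.6]), ([115, 190, 8, 7, 21], [118.7, 193.0]), ([321, 194, 28, 39, 492], [336.1, 212.9]), ([111, 204, 14, 8, 40], [115.8, 208.4]), ([109, 212, 13, 5, 25], [115.1, 214.4]), ([446, 221, 12, 8, 21], [451.5, 225.0]), ([295, 230, 9, 9, 45], [298.7, 234.0]), ([347, 253, 10, 10, 50], [351.8, 257.5]), ([132, 284, 11, 5, 22], [137.1, 286.2]), ([138, 297, 12, 8, 29], [144.0, 300.1]), ([295, 317, 11, 7, 25], [299.8, 320.3]), ([355, 361, 14, 10, 30], [360.8, 365.7]), ([365, 376, 16, 8, 29], [372.6, 381.2])]
blue [([255, 136, 20, 57, 551], [263.7, 161.3]), ([421, 168, 47, 50, 1530], [444.2, 192.6])]
```

View pics/scene.png

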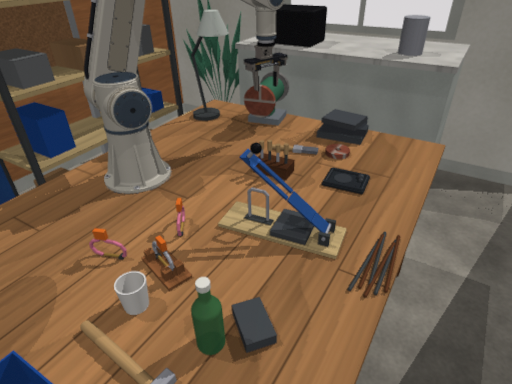

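View pics/top.png

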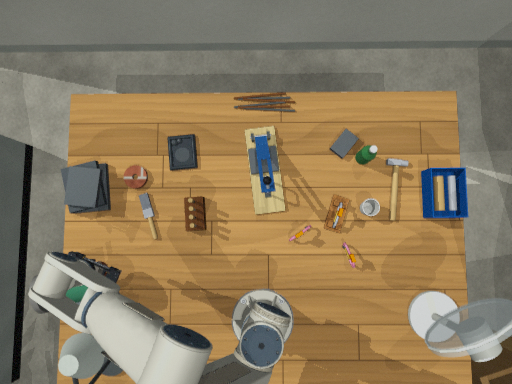

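The scene shows the bar up (ball at scene (256,148), top (267,181)), the hoop top at scene (258,190), and the hook in its rack (orange tab at scene (161,242), top about (337,212)). The two pink hooks lie on the bench. Next I'll look at enlarged crops.

Run:
```python
from h import *
a=cap("scene");b=cap("top")
f=lambda c,x,y,w,h,k:cv2.resize(c["img"][y:y+h,x:x+w],None,fx=k,fy=k,interpolation=cv2.INTER_CUBIC)
im=np.vstack([np.hstack([f(a,140,225,60,60,5),f(b,310,180,60,60,5)]),np.hstack([f(a,215,135,100,100,3),f(b,230,125,100,100,3)])])
cv2.imwrite("pics/crop.png",cv2.cvtColor(im,cv2.COLOR_RGB2BGR))
print("ball",tri(a,(256,148),b,(267,181)))
print("tab",tri(a,(161.5,240),b,(340,211)), [onz(b,340,211,z).round(3) for z in(.09,.11)], onz(a,161.5,240,.1).round(3))
cs=[(246,129),(274,127),(285,211),(256,214)]
print("fix",[onz(b,*q,.014).round(4).tolist() for q in cs])
```

```text
ball (array([ 0.54814451, -0.01992284,  0.25746445]), np.float64(0.005319557074795951))
tab (array([ 0.44350383, -0.3132844 ,  0.10052804]), np.float64(0.0010236505734019905)) [array([ 0.444, -0.316,  0.09 ]), array([ 0.443, -0.312,  0.11 ])] [ 0.443 -0.313  0.1  ]
fix [[0.8025, 0.0677, 0.014], [0.8107, -0.0534, 0.014], [0.4477, -0.0979, 0.014], [0.4353, 0.0247, 0.014]]
```

View pics/crop.png

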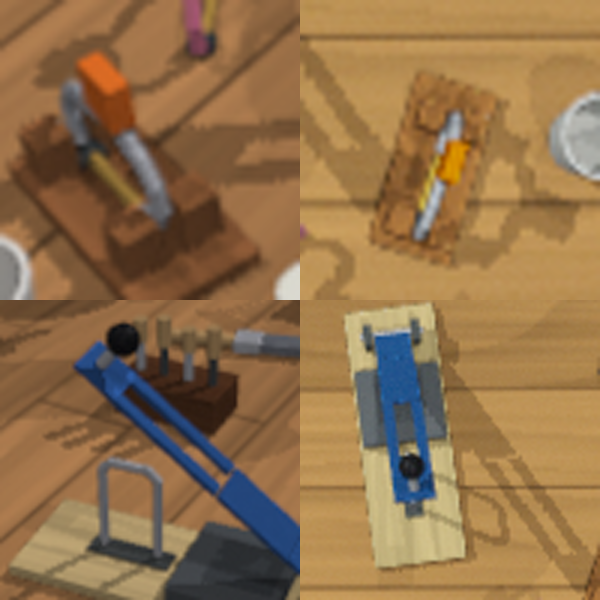

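Run:
```python
from h import *
s=manip.read_state();print(s["time"],R.from_quat(s["ee_rot"]).as_matrix().round(3).tolist(),s["ee_pos"],s["qpos"])
a=cap("scene");b=cap("top")
B,e=tri(a,(256,148.3),b,(267,180.3));yaw=np.deg2rad(6.8);u=np.array([np.cos(yaw),np.sin(yaw)])
th=np.arcsin((B[2]-.041)/.3096);d=.3096*np.cos(th);h=B[:2]+d*u;H=h-.215*u
print(B,e,th-.1296,"hinge",h,"hoop",H)
print("hoop proj z.135",proj(a,[*H,.135]),"seen 258.7 189.3; hinge",proj(b,[*h,.041]))
print("fix center exp",H, "from corners", np.mean([[0.8025,0.0677],[0.8107,-0.0534],[0.4477,-0.0979],[0.4353,0.0247]],0))
# hook yaw: gate/hook ends in top at nose/pivot
for q in[(331,192+10.5),(324.5,226)]: pass
P=[onz(b,310+(455-300)/5,180+118/5,.06),onz(b,310+(421-300)/5,180+232/5,.06)]
print("hook ends",P,np.rad2deg(np.arctan2(*(P[0]-P[1])[1::-1])))
cs=[(420,70),(500,98),(450,262),(370,240)]
print("rack",[onz(b,310+(x-300)/5,180+y/5,.02)[:2].round(3).tolist() for x,y in cs])
print(tri(a,(161.5,241),b,(341,212.4)))
```

```text
0.2 [[-0.926, 0.378, -0.0], [0.378, 0.926, -0.001], [-0.0, -0.001, -1.0]] [0.23625484 0.57831281 0.21414465] [ 1.18057937e+00  3.53407681e-01  1.63382857e+00 -3.30612210e-05
  1.15519315e+00 -2.41336298e-03]
[ 0.54981081 -0.02055629  0.25738987] 0.003107789332413333 0.6443054591688953 hinge [0.76967495 0.00566092] hoop [ 0.55618737 -0.01979593]
hoop proj z.135 [258.2608645  186.34814419] seen 258.7 189.3; hinge [260.26584194 134.90688994]
fix center exp [ 0.55618737 -0.01979593] from corners [ 0.62405  -0.014725]
hook ends [array([ 0.4754373 , -0.32590184,  0.06      ]), array([ 0.3821903 , -0.29610725,  0.06      ])] -17.71989190430858
rack [[0.519, -0.305], [0.495, -0.372], [0.358, -0.327], [0.376, -0.26]]
(array([ 0.44025503, -0.3154381 ,  0.0969266 ]), np.float64(0.007471795091018377))
```

Emit:
apply_moves:
  series: "0.02 -0.045 0.03 0 -1;0.04 -0.09 0.06 0 -1;0.06 -0.135 0.09 0 -1;0.08 -0.18 0.12 0 -1;0.11 -0.22 0.135 0 -1"

```text
time: 0.8
ee_pos: [0.3307, 0.3822, 0.3394]
ee_rot: [0.192, 0.981, 0.001, 0.0]
ft_force: [0.3, 0.1, -0.3]
grip_width: 0.0916
gripper_force: 0.0
```

Emit:
apply_moves:
  series: "0.022 -0.042 0.01 6 -1;0.044 -0.084 0.02 12 -1;0.066 -0.126 0.02 18 -1;0.088 -0.168 0.02 24 -1;0.11 -0.21 0.02 29 -1"

```text
time: 1.3
ee_pos: [0.441, 0.1716, 0.3579]
ee_rot: [-0.061, 0.998, 0.0, 0.0]
ft_force: [0.8, 1.4, -0.1]
grip_width: 0.092
gripper_force: 0.0
```

Emit:
apply_moves:
  series: "0.02 -0.042 0 0 -1;0.04 -0.084 0 0 -1;0.05 -0.126 0 0 -1;0.055 -0.16 0 0 -1;0.055 -0.16 0 0 -1"

```text
time: 1.8
ee_pos: [0.4959, 0.01, 0.3574]
ee_rot: [-0.057, 0.998, -0.001, -0.0]
ft_force: [0.0, 0.7, -0.3]
grip_width: 0.0919
gripper_force: 0.0
```

Run:
```python
from h import *
s=manip.read_state();print(s["ee_pos"],R.from_quat(s["ee_rot"]).as_matrix()[:,1].round(3))
c=cap("wrist","w1");print(c["fx"],c["p"],c["Rm"].round(2).tolist());print(proj(c,[.5498,-.0206,.257]))
```

```text
[0.49588508 0.01003126 0.35742444] [-0.114  0.993 -0.001]
344.3021050301053 [4.15953165e-01 4.88975279e-04 5.28034097e-01] [[-0.11, 0.95, 0.28], [0.99, 0.11, 0.03], [-0.0, 0.28, -0.96]]
[214.73272744 245.25576022]
```

View pics/w1.png

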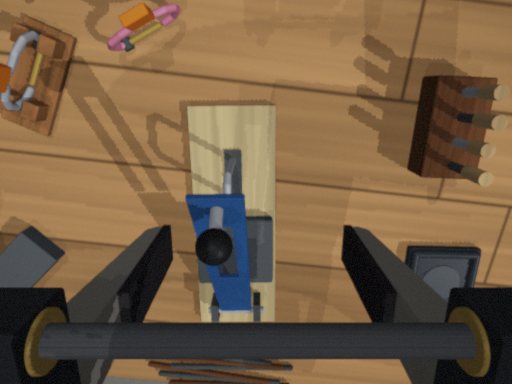

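Ball seen at (214,246), which matches the projected estimate of (214.7,245.3).

Emit:
apply_moves:
  series: "0.04 -0.022 0 0 -1;0.054 -0.0305 -0.015 0 -1;0.054 -0.0305 -0.06 0 -1;0.054 -0.0305 -0.1 0 -1;0.054 -0.0305 -0.119 0 -1"

```text
time: 2.35
ee_pos: [0.5476, -0.0155, 0.235]
ee_rot: [-0.06, 0.998, 0.0, -0.002]
ft_force: [-0.6, 0.2, 0.3]
grip_width: 0.0917
gripper_force: 0.0
```

Emit:
apply_moves:
  series: "0 0 0 0 0.2;0 0 0 0 0.6;0 0 0 0 1;0 0 0 0 1;0 0 0 0 1"

```text
time: 2.85
ee_pos: [0.5501, -0.017, 0.2397]
ee_rot: [-0.059, 0.998, -0.0, 0.001]
ft_force: [0.1, -1.1, 0.8]
grip_width: 0.0537
gripper_force: 0.0
```

Run:
```python
from h import *
R0=np.hypot(.307,.04);u=np.array([np.cos(np.deg2rad(6.8)),np.sin(np.deg2rad(6.8))])
t0=.6443;f=lambda t:np.r_[-R0*np.cos(t+.1296)*u,R0*np.sin(t+.1296)]
for t in np.linspace(t0,-.02,15):print(round(t,3),(f(t)-f(t0)).round(4))
c=cap("wrist")
print(manip.read_state()["grip_width"])
```

```text
0.644 [0. 0. 0.]
0.597 [-0.0099 -0.0012 -0.0107]
0.549 [-0.0194 -0.0023 -0.022 ]
0.502 [-0.0283 -0.0034 -0.0336]
0.454 [-0.0366 -0.0044 -0.0457]
0.407 [-0.0443 -0.0053 -0.0581]
0.36 [-0.0515 -0.0061 -0.0709]
0.312 [-0.058  -0.0069 -0.084 ]
0.265 [-0.064  -0.0076 -0.0975]
0.217 [-0.0692 -0.0083 -0.1111]
0.17 [-0.0739 -0.0088 -0.1251]
0.122 [-0.0778 -0.0093 -0.1392]
0.075 [-0.0811 -0.0097 -0.1535]
0.027 [-0.0838 -0.01   -0.168 ]
-0.02 [-0.0857 -0.0102 -0.1825]
0.04987310164330537
```

Emit:
apply_moves:
  series: "0 -0.003 0 0 1;0 -0.003 0 0 1;0 -0.003 0 0 1;0 -0.003 0 0 1;0 -0.003 0 0 1"

```text
time: 3.4
ee_pos: [0.5497, -0.021, 0.2387]
ee_rot: [-0.059, 0.998, -0.001, 0.0]
ft_force: [-0.4, -6.4, 1.0]
grip_width: 0.0306
gripper_force: 30.0
```

Emit:
apply_moves:
  series: "-0.010 -0.002 -0.011 0 1;-0.019 -0.003 -0.022 0 1;-0.028 -0.004 -0.034 0 1;-0.037 -0.005 -0.046 0 1;-0.044 -0.006 -0.058 0 1"

```text
time: 3.9
ee_pos: [0.5047, -0.0266, 0.1803]
ee_rot: [-0.059, 0.998, -0.0, -0.0]
ft_force: [-2.4, -4.5, 4.0]
grip_width: 0.0307
gripper_force: 30.0
```

Emit:
apply_moves:
  series: "-0.007 -0.001 -0.013 0 1;-0.014 -0.002 -0.026 0 1;-0.020 -0.002 -0.0395 0 1;-0.025 -0.003 -0.053 0 1;-0.030 -0.0035 -0.067 0 1"

```text
time: 4.4
ee_pos: [0.475, -0.0302, 0.113]
ee_rot: [-0.059, 0.998, -0.0, -0.0]
ft_force: [-0.6, -6.7, 1.7]
grip_width: 0.0305
gripper_force: 30.0
```

Emit:
apply_moves:
  series: "-0.004 -0.001 -0.014 0 1;-0.007 -0.001 -0.0285 0 1;-0.010 -0.001 -0.043 0 1;-0.0115 -0.0015 -0.053 0 1;-0.0115 -0.0015 -0.054 0 1"

```text
time: 4.9
ee_pos: [0.4633, -0.0317, 0.0586]
ee_rot: [-0.059, 0.998, -0.0, -0.001]
ft_force: [-2.7, -7.5, 4.4]
grip_width: 0.0303
gripper_force: 30.0
```

Emit:
apply_moves:
  series: "0 0 -0.003 0 1;0 0 -0.006 0 1;0 0 -0.008 0 1;0 0 -0.008 0 1;0 0 -0.008 0 1"

```text
time: 5.4
ee_pos: [0.4662, -0.0314, 0.0539]
ee_rot: [-0.059, 0.998, -0.0, 0.002]
ft_force: [-5.0, -4.3, 34.1]
grip_width: 0.0302
gripper_force: 30.0
```

Emit:
apply_moves:
  series: "0 0 0.005 0 1;0 0 0.006 0 -1;0 0 0.006 0 -1;0 0 0.006 0 -1;0 0 0.006 0 -1"

```text
time: 5.9
ee_pos: [0.4636, -0.0309, 0.0572]
ee_rot: [-0.059, 0.998, 0.0, -0.0]
ft_force: [-0.4, -0.3, 1.4]
grip_width: 0.0601
gripper_force: 0.0
```

Emit:
apply_moves:
  series: "0 0 0.01 0 -1;0 0 0.05 0 -1;0 0 0.1 0 -1;0 0 0.15 0 -1;0 0 0.2 0 -1"

```text
time: 6.4
ee_pos: [0.4633, -0.0309, 0.2602]
ee_rot: [-0.059, 0.998, 0.0, 0.0]
ft_force: [1.3, -0.3, -0.5]
grip_width: 0.0921
gripper_force: 0.0
```

Emit:
apply_moves:
  series: "0 -0.03 0.04 0 -1;0 -0.06 0.08 0 -1;0 -0.08 0.1 0 -1;0 -0.08 0.1 0 -1;0 -0.08 0.1 0 -1"

```text
time: 6.9
ee_pos: [0.4636, -0.1108, 0.3573]
ee_rot: [-0.059, 0.998, 0.0, -0.0]
ft_force: [0.0, 0.5, -1.0]
grip_width: 0.092
gripper_force: 0.0
```

Run:
```python
from h import *
s=manip.read_state();print(s["ee_pos"],s["time"],s["grip_width"])
c=cap("wrist","w2");print(c["p"])
for n,q in(("ball",[.4648,-.0308,.081]),("hoop",[.5562,-.0198,.044]),("tab",[.4425,-.314,.099]),("hinge",[.7697,.0057,.041])):print(n,proj(c,q))
```

```text
[ 0.46355668 -0.11082265  0.35732895] 6.9 0.09202459859700872
[ 0.38365523 -0.12086897  0.5279256 ]
ball [316.74653091 159.29097567]
hoop [309.71572024 214.74263057]
tab [ 93.75283832 117.91725511]
hinge [304.11981891 333.8603255 ]
```

View pics/w2.png

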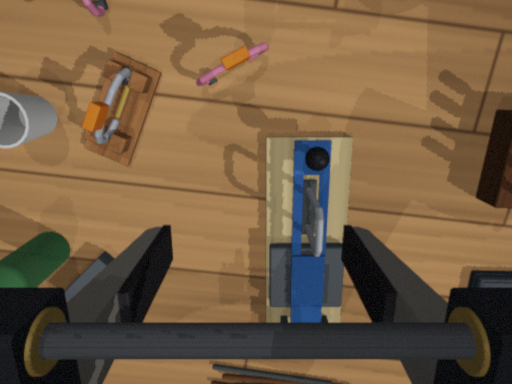

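The bar is down and the hoop stands through its slot. The ball is at (317,159), which matches the prediction for bar = 0. The hook tab is at about (96,117), with the gate's brass at (122,103). Now I'll refine the fixture yaw and the hook.

Run:
```python
from h import *
c=cap("wrist");a=cap("scene");b=cap("top")
im=c["img"]
m=cv2.inRange(cv2.cvtColor(im,cv2.COLOR_RGB2HSV),np.array((98,120,50)),np.array((125,255,255)))
cl=[]
for v in list(range(145,153))+list(range(262,310,6)):
    x=np.where(m[v,270:350])[0]+270
    if len(x):
        P=onz(c,x.min(),v,.044);Q=onz(c,x.max()+1,v,.044);cl.append((P+Q)/2);
cl=np.array(cl);k=np.polyfit(cl[:,0],cl[:,1],1);print("bar yaw",np.rad2deg(np.arctan(k[0])),"y at .464:",np.polyval(k,.464),"y at .5554",np.polyval(k,.5554),np.ptp(cl[:,0]))
for n,d,box in(("w",c,(75,90,130,150)),("s",a,(145,228,180,265)),("t",b,(325,195,352,228))):
    bl,l=blobs(d,(10,190,150),(20,255,255),15)
    print(n,[x for x in bl if box[0]<x[1][0]<box[2] and box[1]<x[1][1]<box[3]])
hs=im[85:160,75:170];cv2.imwrite("pics/w2c.png",cv2.cvtColor(cv2.resize(np.hstack([hs,im[170:245,275:350]]),None,fx=4.5,fy=4.5,interpolation=cv2.INTER_CUBIC)if 0 else cv2.resize(hs,None,fx=6,fy=6,interpolation=cv2.INTER_CUBIC),cv2.COLOR_RGB2BGR))
for z in(.09,.114):print(z,onz(c,96,117,z),onz(b,340,211.5,z))
```

```text
bar yaw 7.065932454899261 y at .464: -0.03080382024843934 y at .5554 -0.019474533095047875 0.25717776893078725
w [([81, 103, 19, 29, 326], [90.6, 117.1])]
s [([156, 236, 9, 8, 44], [160.1, 239.3])]
t [([337, 208, 7, 9, 36], [340.0, 211.8])]
0.09 [ 0.44162478 -0.31429247  0.09      ] [ 0.44163468 -0.31555805  0.09      ]
0.114 [ 0.43844004 -0.3036551   0.114     ] [ 0.44054308 -0.31113679  0.114     ]
```

Emit:
apply_moves:
  series: "-0.01 -0.045 0 -6 -1;-0.02 -0.09 0 -12 -1;-0.03 -0.13 0 -18 -1;-0.04 -0.16 0 -24.5 -1;-0.04 -0.16 0 -24.5 -1"

```text
time: 7.6
ee_pos: [0.4229, -0.2731, 0.3564]
ee_rot: [0.157, 0.988, -0.0, -0.001]
ft_force: [-0.2, -0.4, 0.7]
grip_width: 0.092
gripper_force: 0.0
```

Emit:
apply_moves:
  series: "0.01 -0.02 -0.03 0 -1;0.01 -0.035 -0.06 0 -1;0.01 -0.035 -0.08 0 -1;0.01 -0.035 -0.08 0 -1;0.01 -0.035 -0.08 0 -1"

```text
time: 8.1
ee_pos: [0.4343, -0.305, 0.2775]
ee_rot: [0.153, 0.988, 0.0, -0.0]
ft_force: [0.3, 0.3, 0.2]
grip_width: 0.0924
gripper_force: 0.0
```

Run:
```python
from h import *
s=manip.read_state();print(s["ee_pos"],R.from_quat(s["ee_rot"]).as_matrix()[:,1].round(3))
c=cap("wrist","w3");print(c["p"],c["Rm"].round(2).tolist());np.savez("w3.npz",p=c["p"],Rm=c["Rm"],img=c["img"],k=[c["fx"],c["fy"],c["cx"],c["cy"]]);print(blobs(c,(8,170,100),(20,255,255),50)[0],proj(c,[.4425,-.3145,.099]))
```

```text
[ 0.43432388 -0.30497999  0.2775125 ] [0.303 0.953 0.001]
[ 0.3577491  -0.28149592  0.44818911] [[0.3, 0.91, 0.27], [0.95, -0.29, -0.08], [0.0, 0.28, -0.96]]
[([125, 0, 41, 33, 629], [146.9, 14.4]), ([369, 21, 34, 38, 580], [385.6, 38.9]), ([242, 158, 16, 37, 500], [249.5, 175.9])] [250.64341335 178.21083277]
```

View pics/w3.png

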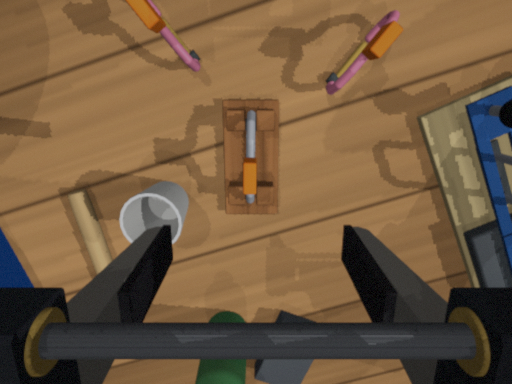

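Run:
```python
from h import *
z=np.load("w3.npz");c=dict(p=z["p"],Rm=z["Rm"]);c.update(zip(("fx","fy","cx","cy"),z["k"]))
d=np.array([.953,-.303]);n=np.array([.303,.953])
for zt in(.104,.108,.112,.116):
    F=onz(c,250,195.0,zt)[:2]; N=onz(c,250,158,zt-.03)[:2]
    print(zt,"from far",F-.017*d,"from near",N+.017*d)
E=[onz(c,251,110,.085),onz(c,249.5,203,.06)];print(E)
# hook axis: mid columns of tab
h=cv2.cvtColor(z["img"],cv2.COLOR_RGB2HSV);m=cv2.inRange(h,np.array((8,170,100)),np.array((20,255,255)))
for v in range(158,196,4):
    x=np.where(m[v,230:270])[0]+230;print(v,x.min(),x.max()+1)
i=cv2.cvtColor(z["img"][95:215,205:295],cv2.COLOR_RGB2BGR);cv2.imwrite("pics/w3c.png",cv2.resize(i,None,fx=5,fy=5,interpolation=cv2.INTER_CUBIC))
```

```text
0.104 from far [ 0.44215897 -0.31510157] from near [ 0.44263618 -0.3156082 ]
0.108 from far [ 0.44098972 -0.31465115] from near [ 0.44190194 -0.31529861]
0.112 from far [ 0.43982046 -0.31420074] from near [ 0.44116771 -0.31498902]
0.116 from far [ 0.43865121 -0.31375033] from near [ 0.44043347 -0.31467943]
[array([ 0.37696483, -0.29316241,  0.085     ]), array([ 0.48052359, -0.32884323,  0.06      ])]
158 244 257
162 243 257
166 243 257
170 243 257
174 243 257
178 243 257
182 243 257
186 243 257
190 243 257
194 244 256
```

View pics/w3c.png

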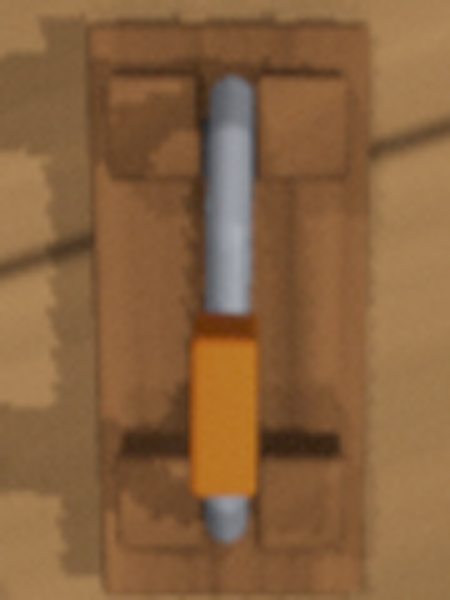

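The crop shows the tab's top face at crop rows 338–495 and columns 191–258. The tab sits near the +x end of the hook, so the nose points to +x and the pivot to −x. Tab centre is about (0.4416, −0.3150), with its middle at z of about 0.091.

Emit:
apply_moves:
  series: "0.007 -0.010 -0.02 0 -1;0.007 -0.010 -0.06 0 -1;0.007 -0.010 -0.1 0 -1;0.007 -0.010 -0.13 0 -1;0.007 -0.010 -0.14 0 -1"

```text
time: 8.65
ee_pos: [0.4405, -0.315, 0.1361]
ee_rot: [0.154, 0.988, 0.001, -0.001]
ft_force: [0.0, -0.1, -0.8]
grip_width: 0.0922
gripper_force: 0.0
```

Emit:
apply_moves:
  series: "0 0 -0.015 0 -1;0 0 -0.030 0 -1;0 0 -0.040 0 -1;0 0 -0.046 0 -1;0 0 -0.046 0 -1"

```text
time: 9.15
ee_pos: [0.4413, -0.3161, 0.0918]
ee_rot: [0.154, 0.988, -0.0, 0.0]
ft_force: [0.9, -0.4, -0.1]
grip_width: 0.0921
gripper_force: 0.0
```

Now I'll close on the tab.

Emit:
apply_moves:
  series: "0 0.001 0 0 1;0 0.001 0 0 1;0 0.001 0 0 1;0 0.001 0 0 1;0 0.001 0 0 1"

```text
time: 9.65
ee_pos: [0.4411, -0.3151, 0.0917]
ee_rot: [0.154, 0.988, -0.0, 0.0]
ft_force: [-0.0, 0.3, -0.9]
grip_width: 0.054
gripper_force: 0.0
```

Emit:
apply_moves:
  series: "0 0 0 0 1;0 0 0 0 1;0 0 0 0 1;0 0 0 0 1;0 0 0 0 1"

```text
time: 10.15
ee_pos: [0.441, -0.315, 0.0915]
ee_rot: [0.154, 0.988, 0.0, -0.0]
ft_force: [0.3, -0.2, 0.2]
grip_width: 0.0135
gripper_force: 5.1
```

Emit:
apply_moves:
  series: "0 0 0 0 1;0 0 0 0 1;0 0 0 0 1;0 0 0 0 1;0 0 0 0 1"

```text
time: 10.65
ee_pos: [0.441, -0.315, 0.0915]
ee_rot: [0.154, 0.988, 0.0, -0.0]
ft_force: [0.1, 1.1, -0.9]
grip_width: 0.0139
gripper_force: 30.0
```

Emit:
apply_moves:
  series: "0 0 0.01 0 1;0 0 0.03 0 1;0 0 0.06 0 1;0 0 0.1 0 1;0 0 0.13 0 1"

```text
time: 11.15
ee_pos: [0.4411, -0.3153, 0.2242]
ee_rot: [0.154, 0.988, -0.0, 0.001]
ft_force: [0.2, -0.6, -2.2]
grip_width: 0.0136
gripper_force: 30.0
```

Emit:
apply_moves:
  series: "0.01 0.02 0.02 -7 1;0.02 0.05 0.04 -14 1;0.03 0.08 0.05 -22 1;0.04 0.11 0.05 -30 1;0.05 0.14 0.05 -38 1"

```text
time: 11.65
ee_pos: [0.4912, -0.1741, 0.2727]
ee_rot: [0.47, 0.883, -0.0, 0.001]
ft_force: [0.1, -0.4, -2.5]
grip_width: 0.0138
gripper_force: 30.0
```

Emit:
apply_moves:
  series: "0.015 0.035 0 -7 1;0.03 0.07 0 -14 1;0.045 0.105 0 -21 1;0.055 0.14 0 -27.4 1;0.0645 0.1553 0 -27.4 1"

```text
time: 12.15
ee_pos: [0.5556, -0.0173, 0.272]
ee_rot: [0.664, 0.748, 0.0, -0.0]
ft_force: [0.4, -0.2, -1.9]
grip_width: 0.0139
gripper_force: 30.0
```

Run:
```python
from h import *
s=manip.read_state();print(s["ee_pos"],R.from_quat(s["ee_rot"]).as_matrix()[:,1].round(3),s["time"],s["grip_width"],s["ft_force"])
c=cap("wrist");a=cap("scene")
im=np.vstack([c["img"][60:300,90:420],cv2.resize(a["img"][120:260,180:340],(330,289),interpolation=cv2.INTER_CUBIC)])
cv2.imwrite("pics/w4.png",cv2.cvtColor(im,cv2.COLOR_RGB2BGR))
p=s["ee_pos"];print("TCP px wrist",proj(c,p),"scene",proj(a,p))
```

```text
[ 0.55563719 -0.01727867  0.27199865] [ 0.993  0.119 -0.   ] 12.15 0.013850312349957974 [ 0.43969586 -0.24973374 -1.85798953]
TCP px wrist [257.59293829 241.13173481] scene [257.78352213 143.54428361]
```

View pics/w4.png

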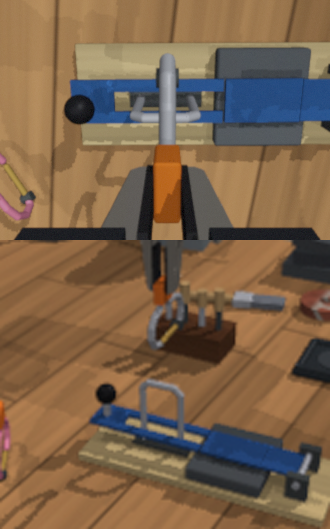

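The hook hangs straight over the hoop; both are centred at crop column 167. A quick check of where the tab sits in the grip.

Run:
```python
from h import *
s=manip.read_state();c=cap("wrist");print(s["ee_pos"])
h=cv2.cvtColor(c["img"],cv2.COLOR_RGB2HSV)
col=h[195:300,257];m=cv2.inRange(h,np.array((5,150,60)),np.array((22,255,255)))
r=np.where(m[195:300,257])[0]+195;print(r.min(),r.max()+1,[int(x) for x in c["img"][200:290:3,257,0]])
Rt=R.from_quat(s["ee_rot"]).as_matrix();p=np.array(s["ee_pos"])
hy=np.array([np.sin(np.deg2rad(6.8)),-np.cos(np.deg2rad(6.8)),0])
for dz in(-.004,0,.004):
    print(dz,[round(float((onz(c,257,v,p[2]+dz+o)-p)@hy-k),4) for v,o,k in((r.min(),-.015,-.017),(r.max()+1,.015,.017))])
```

```text
[ 0.55634568 -0.01822383  0.27184604]
205 283 [149, 149, 155, 158, 157, 158, 160, 162, 197, 190, 189, 187, 188, 187, 187, 188, 186, 186, 185, 185, 160, 142, 140, 141, 139, 140, 140, 138, 165, 168]
-0.004 [0.0029, 0.0019]
0 [0.0015, -0.0006]
0.004 [0.0002, -0.0031]
```

Emit:
apply_moves:
  series: "0 0 -0.01 0 1;0 0 -0.02 0 1;0 0 -0.03 0 1;0 0 -0.03 0 1;0 0 -0.03 0 1"

```text
time: 12.8
ee_pos: [0.5552, -0.0202, 0.241]
ee_rot: [0.664, 0.748, -0.0, -0.0]
ft_force: [-0.5, 0.0, -2.5]
grip_width: 0.0135
gripper_force: 30.0
```

Emit:
apply_moves:
  series: "0 0 -0.002 0 1;0 0 -0.004 0 1;0 0 -0.006 0 1;0 0 -0.008 0 1;0 0 -0.010 0 1"

```text
time: 13.3
ee_pos: [0.5556, -0.0197, 0.2314]
ee_rot: [0.663, 0.748, 0.0, 0.0]
ft_force: [0.2, -0.0, -1.1]
grip_width: 0.0136
gripper_force: 30.0
```

Emit:
apply_moves:
  series: "0 0 -0.002 0 1;0 0 -0.004 0 1;0 0 -0.006 0 1;0 0 -0.008 0 1;0 0 -0.008 0 1"

```text
time: 13.8
ee_pos: [0.5554, -0.0197, 0.2232]
ee_rot: [0.663, 0.748, -0.0, -0.0]
ft_force: [0.7, -0.2, -2.6]
grip_width: 0.0134
gripper_force: 30.0
```

Emit:
apply_moves:
  series: "0 0 -0.002 0 1;0 0 -0.004 0 1;0 0 -0.006 0 1;0 0 -0.008 0 1;0 0 -0.008 0 1"

```text
time: 14.3
ee_pos: [0.5553, -0.0197, 0.2152]
ee_rot: [0.663, 0.748, -0.0, -0.0]
ft_force: [0.4, 0.5, -2.9]
grip_width: 0.014
gripper_force: 30.0
```

Emit:
apply_moves:
  series: "0 0 -0.002 0 1;0 0 -0.004 0 1;0 0 -0.005 0 1;0 0 -0.005 0 1;0 0 -0.005 0 1"

```text
time: 14.8
ee_pos: [0.5556, -0.0197, 0.2105]
ee_rot: [0.663, 0.748, -0.0, -0.0]
ft_force: [0.5, -0.1, -2.8]
grip_width: 0.0142
gripper_force: 30.0
```

Emit:
apply_moves:
  series: "0 0 -0.002 0 1;0 0 -0.004 0 1;0 0 -0.005 0 1;0 0 -0.005 0 1;0 0 -0.005 0 1"

```text
time: 15.3
ee_pos: [0.5556, -0.0198, 0.2057]
ee_rot: [0.663, 0.748, 0.0, 0.0]
ft_force: [-0.9, -0.5, -0.3]
grip_width: 0.014
gripper_force: 30.0
```

Emit:
apply_moves:
  series: "0 0 -0.002 0 1;0 0 -0.004 0 1;0 0 -0.005 0 1;0 0 -0.005 0 1;0 0 -0.005 0 1"

```text
time: 15.8
ee_pos: [0.5556, -0.0197, 0.2006]
ee_rot: [0.663, 0.748, 0.0, 0.0]
ft_force: [-0.4, 0.2, 1.0]
grip_width: 0.0139
gripper_force: 30.0
```

Emit:
apply_moves:
  series: "0 0 -0.002 0 1;0 0 -0.004 0 1;0 0 -0.005 0 1;0 0 -0.005 0 1;0 0 -0.005 0 1"

```text
time: 16.3
ee_pos: [0.5556, -0.0198, 0.1956]
ee_rot: [0.663, 0.748, -0.0, 0.0]
ft_force: [-0.0, -0.4, 1.5]
grip_width: 0.0134
gripper_force: 30.0
```

Emit:
apply_moves:
  series: "0 0 -0.003 0 1;0 0 -0.006 0 1;0 0 -0.009 0 1;0 0 -0.012 0 1;0 0 -0.015 0 1"

```text
time: 16.8
ee_pos: [0.5557, -0.0197, 0.1804]
ee_rot: [0.663, 0.748, 0.0, 0.0]
ft_force: [0.7, -1.0, 3.5]
grip_width: 0.0136
gripper_force: 30.0
```

Emit:
apply_moves:
  series: "0 0 -0.003 0 1;0 0 -0.006 0 1;0 0 -0.009 0 1;0 0 -0.012 0 1;0 0 -0.012 0 1"

```text
time: 17.3
ee_pos: [0.5551, -0.0189, 0.1678]
ee_rot: [0.664, 0.748, 0.0, -0.001]
ft_force: [1.1, 6.5, 0.0]
grip_width: 0.0135
gripper_force: 30.0
```

Emit:
apply_moves:
  series: "0 0 -0.002 0 1;0 0 -0.004 0 1;0 0 -0.006 0 1;0 0 -0.007 0 1;0 0 -0.007 0 1"

```text
time: 17.8
ee_pos: [0.5549, -0.0199, 0.1607]
ee_rot: [0.663, 0.748, -0.001, -0.0]
ft_force: [0.4, -0.8, -2.2]
grip_width: 0.0134
gripper_force: 30.0
```

The force dropped back to the hook's weight, so the gate has snapped shut. I'll lower gently until the spine rests on the rod.

Emit:
apply_moves:
  series: "0 0 -0.002 0 1;0 0 -0.004 0 1;0 0 -0.006 0 1;0 0 -0.007 0 1;0 0 -0.007 0 1"

```text
time: 18.3
ee_pos: [0.5554, -0.0199, 0.1543]
ee_rot: [0.663, 0.748, -0.0, -0.0]
ft_force: [-0.1, -0.8, -2.3]
grip_width: 0.0138
gripper_force: 30.0
```

Emit:
apply_moves:
  series: "0 0 -0.001 0 1;0 0 -0.002 0 1;0 0 -0.003 0 1;0 0 -0.003 0 1;0 0 -0.003 0 1"

```text
time: 18.8
ee_pos: [0.5555, -0.0197, 0.1515]
ee_rot: [0.663, 0.748, -0.0, -0.0]
ft_force: [0.0, 0.1, -2.2]
grip_width: 0.0136
gripper_force: 30.0
```

Emit:
apply_moves:
  series: "0 0 -0.001 0 1;0 0 -0.0015 0 1;0 0 -0.002 0 1;0 0 -0.002 0 1;0 0 -0.002 0 1"

```text
time: 19.3
ee_pos: [0.5555, -0.0198, 0.1495]
ee_rot: [0.663, 0.748, -0.0, -0.0]
ft_force: [-0.3, 0.0, -1.8]
grip_width: 0.0137
gripper_force: 30.0
```

Run:
```python
from h import *
a=cap("scene")
im=a["img"][120:260,190:330]
cv2.imwrite("pics/s5.png",cv2.cvtColor(cv2.resize(im,(560,560),interpolation=cv2.INTER_CUBIC),cv2.COLOR_RGB2BGR))
```

```text
(no output)
```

View pics/s5.png

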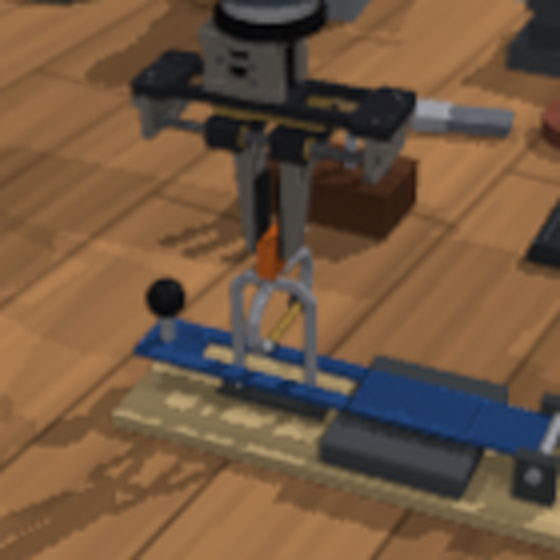

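The hoop is inside the hook, and the brass gate runs straight to the nose at about (268,345), so it is shut. I'll seat it and release.

Emit:
apply_moves:
  series: "0 0 -0.001 0 1;0 0 -0.002 0 1;0 0 -0.003 0 1;0 0 -0.003 0 1;0 0 -0.003 0 1"

```text
time: 19.85
ee_pos: [0.5559, -0.02, 0.1472]
ee_rot: [0.663, 0.748, 0.0, 0.0]
ft_force: [-1.4, -1.6, 4.9]
grip_width: 0.0138
gripper_force: 30.0
```

Emit:
apply_moves:
  series: "0 0 0.0005 0 1;0 0 0.0005 0 0.6;0 0 0.0005 0 0.4;0 0 0.0005 0 0.2;0 0 0.0005 0 0"

```text
time: 20.35
ee_pos: [0.5555, -0.0197, 0.1469]
ee_rot: [0.663, 0.748, -0.0, -0.0]
ft_force: [-0.0, -0.5, -0.5]
grip_width: 0.0401
gripper_force: 0.0
```

Emit:
apply_moves:
  series: "0 0 0 0 0;0 0 0.005 0 0;0 0 0.02 0 0;0 0 0.05 0 0;0 0 0.09 0 0"

```text
time: 20.85
ee_pos: [0.5544, -0.0197, 0.2369]
ee_rot: [0.663, 0.748, -0.001, -0.001]
ft_force: [0.4, 0.1, 1.5]
grip_width: 0.046
gripper_force: 0.0
```

Emit:
apply_moves:
  series: "0 0 0.03 0 0;0 0 0.05 0 0;0 0 0.05 0 0;0 0 0.05 0 0;0 0 0.05 0 0"

```text
time: 21.35
ee_pos: [0.5547, -0.0197, 0.2857]
ee_rot: [0.663, 0.748, -0.001, -0.001]
ft_force: [0.3, 0.5, -0.5]
grip_width: 0.0455
gripper_force: 0.0
```

Run:
```python
from h import *
a=cap("scene");c=cap("wrist")
f=lambda i:cv2.resize(i,(400,400),interpolation=cv2.INTER_CUBIC)
im=np.hstack([f(a["img"][140:240,205:305]),f(c["img"][80:300,150:370])])
cv2.imwrite("pics/s6.png",cv2.cvtColor(im,cv2.COLOR_RGB2BGR));print(manip.read_state()["time"])
```

```text
21.45
```

View pics/s6.png

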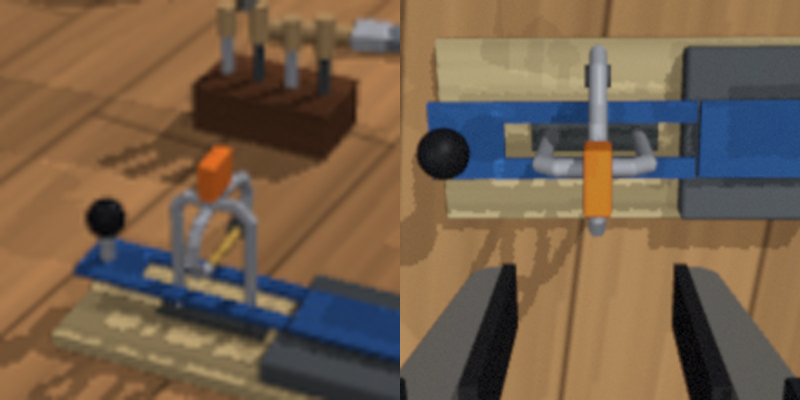

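The hook hangs upright on the hoop with its gate shut and the bar down. I'll let it settle a few more seconds, then hand in.

Emit:
apply_moves:
  series: "0 0 0 0 0;0 0 0 0 0;0 0 0 0 0;0 0 0 0 0;0 0 0 0 0"

```text
time: 21.95
ee_pos: [0.5555, -0.0197, 0.287]
ee_rot: [0.663, 0.748, 0.0, -0.0]
ft_force: [0.5, -0.4, 0.7]
grip_width: 0.0462
gripper_force: 0.0
```

Emit:
apply_moves:
  series: "0 0 0 0 0;0 0 0 0 0;0 0 0 0 0;0 0 0 0 0;0 0 0 0 0"

```text
time: 22.45
ee_pos: [0.5555, -0.0197, 0.2871]
ee_rot: [0.663, 0.748, -0.0, 0.0]
ft_force: [-0.4, 0.7, -1.1]
grip_width: 0.046
gripper_force: 0.0
```

Emit:
apply_moves:
  series: "0 0 0 0 0;0 0 0 0 0;0 0 0 0 0;0 0 0 0 0;0 0 0 0 0"

```text
time: 22.95
ee_pos: [0.5556, -0.0197, 0.2871]
ee_rot: [0.663, 0.748, -0.0, 0.0]
ft_force: [-0.3, 0.1, -0.6]
grip_width: 0.0459
gripper_force: 0.0
```

```bash
python3 -c "
from workcell import manip
print(manip.close_job())"
```

```text
the job is handed in; nothing more can be done
None
```

The job is handed in at about 23 s: the bar is down, the hook hangs upright on the hoop with its gate shut, and the arm is clear of everything; `close_job()` returned no verdict.

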